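# Check in the soil samplers: feel which are empty and send them to the wash

### The arm

A 6-joint arm with a two-finger parallel gripper is mounted at the origin on the work surface; the furniture and walls round the work are solid. World frame = base frame: x ahead of the robot, y to its left, z up, the work surface at z = 0. Lengths are in mm, angles in rad, forces in N, time in s.
With the tool pointing down it reaches from about 350 to 875 mm from the base axis. Payload 4.2 kg.
Tool frame: the origin (TCP) lies between the finger pads; the fingertips stand 14 mm ahead of it and the grasp point (between the pads) lies 5 mm behind it; z points along the fingers, y is the line along which they close (so a half turn about z gives the same grasp; the last joint's range is limited). The gripper opens to 85 mm and grips with 20 to 120 N. Pads are 22 mm wide; open, the fingers measure 114 mm over their backs; the gripper's body (76 mm by 85 mm) begins 54 mm behind the grasp point. The pads swing forward as they close: fully open they stand 13 mm farther back than shut.
Start: joints at [1.461, 0.385, 0.008, 0, -1.194, -0.259], TCP at [225.277, 582.966, 205.712] pointing down, gripper open.
Joint ranges: [-3.14, 3.14], [-1.21, 2.06], [-1.07, 1.41], [-3.16, 2.05], [-2.99, -0.16], [-3.1, 3.1]. Speed limits (rad/s): [2.79, 2.79, 3.14, 3.14, 3.14, 3.14].

### API

Orientations are given as a unit quaternion [x, y, z, w].
In Python, from bench import * gives the robot as it stands.
- The arm moves only by the tool carry_out, never from a script. Its argument "motion" is a list of rows, each a list of 7 numbers: the turn, a rotation vector about the tool's x, y, z in rad, then the shift along the tool's x, y, z in mm, then the opening, from -1 (shut) to 1 (fully open), so that 0 is half open. A call has 1 to 5 rows; each row is the pose to reach, as a shift and turn from the pose commanded when the call began, along the tool's axes at that moment; what a row does not reach only later rows make up. A row lasts 1/8 s, in which the tool goes at most 62.5 mm and 10.7 degrees, less where a joint would pass 70% of its speed; a pose out of reach is approached as far as the arm can. A call with a gripper value outside its range is refused whole. The fingers move at their own pace and stop on an object; the grip force is fixed at half the most. Time passes only in rows, so rows that repeat a pose let the fingers close. It gives the time, the measured TCP pose, the force, the opening and the grip force at its end, in the units of the state.
- read_state(): the state, without advancing time (a new reading comes with each control period).
- get_image(name): name is "scene" or "top" or "wrist"; returns a dict with "color" (420x560x3 uint8, blue, green, red), "mtx" (3x3 intrinsics, pixels), "k1" (the pictures are not rectified: a ray, as slopes to the right and down, at radius r is drawn at 1 + k1 r^2 times it, then the intrinsics apply), "position" and "orientation" of the camera in the world. Camera axes: x right, y down, z forward; pixel columns grow to the right and rows downward; lengths in mm; the calibration is good to about 2 mm. A picture is of the moment at which its call begins. There is no depth.
- job_done(): hands the job in; it is judged then, once.
The state is a dict: "clock": time; "joints": joint angles; "joint_vel": joint speeds; "joint_efforts": joint torques, N m; "position": TCP position; "ee_rot": TCP orientation; "contact_force": force on the tool from outside, world axes, zero at the start; "wrist_torque": the same for the moment, N m; "gripper_width": finger opening in mm; "grasp_force": force on a finger pad.
Only numpy, scipy, OpenCV 4.12 (cv2) and the standard library are available. Lean on these libraries where they do the work, as an engineer would, in place of code of your own. Each camera call takes 0.05 s, during which the arm holds its last target. There are 200 camera calls.

### The job

Check in the four capped soil samplers on the rack. A plunger that is already home means an empty sampler; for each plunger that stands out, feel with a light press whether there is a core behind it: an empty one slides in and must be pushed fully home, a loaded one stands firm and must be left standing out, its core unspoiled. Lay every empty sampler flat in the grey wash tray without dropping it, leave the loaded ones in place in the rack, and do not disturb the other things on the table.

Things in the scene. Friction and masses are not known exactly. Their poses are not given: they have to be found in the camera images.
- sampler_a_mid (a point): Soil sampler A, about 0.2 to 0.5 kg: level steel tube 30 mm across, bare from x = -37 to +40 mm. Point: on its axis (own x) at mid-tube; grasp across it here. At -42 to -37 mm a flange 48 (y) x 40 mm high, at +40 to +62 mm a square red cap 40 x 40 mm: it cannot roll and its axis lies 20 mm above a flat floor. Plunger rod (8 mm) and thumb disc stick out at -x.
- plunger_a (a joint): How far (m) A's plunger is pushed in: 0.034 = fully home, disc face 53 mm from tube mid; 0 = fully out, disc face at 87 mm. Starts home or at 0.007 to 0.015. Home: empty. Out: core or nothing behind it, not told or visible. Nothing: slides home under 2 to 4 N, stays where left. Core: firm up to 25 N; over 40 N drives it into the core and spoils it.
- thumb_a (a point): Centre of the outer face of sampler A's aluminium thumb disc (26 mm across, 5 mm thick, square to the axis). Pressed along the sampler's +x.
- sampler_b_mid (a point): Soil sampler B, about 0.2 to 0.5 kg: level steel tube 30 mm across, bare from x = -37 to +40 mm. Point: on its axis (own x) at mid-tube; grasp across it here. At -42 to -37 mm a flange 48 (y) x 40 mm high, at +40 to +62 mm a square red cap 40 x 40 mm: it cannot roll and its axis lies 20 mm above a flat floor. Plunger rod (8 mm) and thumb disc stick out at -x.
- plunger_b (a joint): How far (m) B's plunger is pushed in: 0.034 = fully home, disc face 53 mm from tube mid; 0 = fully out, disc face at 87 mm. Starts home or at 0.007 to 0.015. Home: empty. Out: core or nothing behind it, not told or visible. Nothing: slides home under 2 to 4 N, stays where left. Core: firm up to 25 N; over 40 N drives it into the core and spoils it.
- thumb_b (a point): Centre of the outer face of sampler B's aluminium thumb disc (26 mm across, 5 mm thick, square to the axis). Pressed along the sampler's +x.
- sampler_c_mid (a point): Soil sampler C, about 0.2 to 0.5 kg: level steel tube 30 mm across, bare from x = -37 to +40 mm. Point: on its axis (own x) at mid-tube; grasp across it here. At -42 to -37 mm a flange 48 (y) x 40 mm high, at +40 to +62 mm a square red cap 40 x 40 mm: it cannot roll and its axis lies 20 mm above a flat floor. Plunger rod (8 mm) and thumb disc stick out at -x.
- plunger_c (a joint): How far (m) C's plunger is pushed in: 0.034 = fully home, disc face 53 mm from tube mid; 0 = fully out, disc face at 87 mm. Starts home or at 0.007 to 0.015. Home: empty. Out: core or nothing behind it, not told or visible. Nothing: slides home under 2 to 4 N, stays where left. Core: firm up to 25 N; over 40 N drives it into the core and spoils it.
- thumb_c (a point): Centre of the outer face of sampler C's aluminium thumb disc (26 mm across, 5 mm thick, square to the axis). Pressed along the sampler's +x.
- sampler_d_mid (a point): Soil sampler D, about 0.2 to 0.5 kg: level steel tube 30 mm across, bare from x = -37 to +40 mm. Point: on its axis (own x) at mid-tube; grasp across it here. At -42 to -37 mm a flange 48 (y) x 40 mm high, at +40 to +62 mm a square red cap 40 x 40 mm: it cannot roll and its axis lies 20 mm above a flat floor. Plunger rod (8 mm) and thumb disc stick out at -x.
- plunger_d (a joint): How far (m) D's plunger is pushed in: 0.034 = fully home, disc face 53 mm from tube mid; 0 = fully out, disc face at 87 mm. Starts home or at 0.007 to 0.015. Home: empty. Out: core or nothing behind it, not told or visible. Nothing: slides home under 2 to 4 N, stays where left. Core: firm up to 25 N; over 40 N drives it into the core and spoils it.
- thumb_d (a point): Centre of the outer face of sampler D's aluminium thumb disc (26 mm across, 5 mm thick, square to the axis). Pressed along the sampler's +x.
- rack: Fixed rack: base plate 100 (x) x 300 (y) x 12 mm, two white notched rails along y at x = -31 and +31 mm, 10 mm thick, 58 mm high. In each of four bays 72 mm apart along y lies a sampler, axis along x, 52 mm above the table, thumb disc to -x. Its flange bears on the front rail when the disc is pressed; it lifts straight up out of the notches. Origin: centre of the underside.
- wash_tray: Fixed grey wash tray, empty, 204 (x) x 234 (y) x 40 mm outside, walls 4 mm (rim bead 8 mm), floor 4 mm thick. Origin: centre of its underside.
- moisture_tin_1: Closed aluminium moisture tin 55 mm across, 30 mm high, loose, a bystander. Origin: centre of its underside.
- small_beaker: Glass beaker 45 mm across, 61 mm high, loose, a bystander. Origin: centre of its underside.
- pycnometer: Glass pycnometer 74 mm across, 212 mm high, loose, a bystander. Origin: centre of its underside.
There are look-alikes about, which are no part of the job. What is shaped like the part that bears sampler_b_mid but pink or turquoise is not meant.

How it is judged (in metres and radians):
At the end, for the whole second after the job is handed in: The two empty samplers (a loaded plunger cannot go home) lie flat at rest on the wash tray's floor, plungers home within 3 mm. Each other one is within 10 mm of where it started in the rack, its thumb disc within 7 mm, its plunger less than 19 mm in (((x of sampler_a_mid in the frame of wash_tray between -0.085 and 0.085 m and y of sampler_a_mid in the frame of wash_tray between -0.1 and 0.1 m and z of sampler_a_mid in the frame of wash_tray below 0.036 m and value of joint plunger_a above 0.031 m and linear speed of sampler_a below 0.02 m/s) or (value of joint plunger_a below 0.019 m and distance of thumb_a from where it was at the start of the episode below 0.007 m and distance of sampler_a_mid from where it was at the start of the episode below 0.01 m)) and ((x of sampler_b_mid in the frame of wash_tray between -0.085 and 0.085 m and y of sampler_b_mid in the frame of wash_tray between -0.1 and 0.1 m and z of sampler_b_mid in the frame of wash_tray below 0.036 m and value of joint plunger_b above 0.031 m and linear speed of sampler_b below 0.02 m/s) or (value of joint plunger_b below 0.019 m and distance of thumb_b from where it was at the start of the episode below 0.007 m and distance of sampler_b_mid from where it was at the start of the episode below 0.01 m)) and ((x of sampler_c_mid in the frame of wash_tray between -0.085 and 0.085 m and y of sampler_c_mid in the frame of wash_tray between -0.1 and 0.1 m and z of sampler_c_mid in the frame of wash_tray below 0.036 m and value of joint plunger_c above 0.031 m and linear speed of sampler_c below 0.02 m/s) or (value of joint plunger_c below 0.019 m and distance of thumb_c from where it was at the start of the episode below 0.007 m and distance of sampler_c_mid from where it was at the start of the episode below 0.01 m)) and ((x of sampler_d_mid in the frame of wash_tray between -0.085 and 0.085 m and y of sampler_d_mid in the frame of wash_tray between -0.1 and 0.1 m and z of sampler_d_mid in the frame of wash_tray below 0.036 m and value of joint plunger_d above 0.031 m and linear speed of sampler_d below 0.02 m/s) or (value of joint plunger_d below 0.019 m and distance of thumb_d from where it was at the start of the episode below 0.007 m and distance of sampler_d_mid from where it was at the start of the episode below 0.01 m)) and (value of joint each of plunger_a, plunger_b above 0.031 m or value of joint each of plunger_a, plunger_c above 0.031 m or value of joint each of plunger_a, plunger_d above 0.031 m or value of joint each of plunger_b, plunger_c above 0.031 m or value of joint each of plunger_b, plunger_d above 0.031 m or value of joint each of plunger_c, plunger_d above 0.031 m)); the robot touches nothing.
It fails at once if a sampler is dropped or thrown (faster than 1.3 m/s) (linear speed of any of sampler_a, sampler_b, sampler_c, sampler_d above 1.3 m/s).
It fails at once if a bystander is moved more than 40 mm (distance of any of moisture_tin_1, small_beaker, pycnometer from where it was at the start of the episode above 0.04 m).
It also fails if it takes over 67 s, if anything falls off the work surface, if the arm or the gripper's body presses on something with over 40 N, if the wrist force passes 120 N, or if a joint passes its speed limit or range.

## Working session

There is one attempt and no reset: what is moved stays moved. The work goes in short steps, Python scripts to look and compute and a tool call to move; the robot and the scene stay as the last step left them, time stands still between calls to the robot, and variables do not carry over. Pictures are saved under pics/ and viewed, at most 12 in all, crops included, and the job is handed in when it is done.

Besides the shell and the picture viewer there is one more tool, called after "Request:" as a command line: name --pt "numbers of a row" for each row, then --argument value for the rest. carry_out: Moves the arm, as the interface text tells. Its arguments: {"type":"object","properties":{"motion":{"type":"array"}},"required":["motion"]}

```bash
mkdir -p pics; ls; python3 - <<'E'
from bench import *
import cv2
print(read_state())
for n in("scene","top"):
    g=get_image(n);cv2.imwrite(f"pics/{n}0.png",g["color"]);print(n,g["mtx"],g["k1"],g["position"],g["orientation"])
E
```

```text
pics
{'clock': 0.0, 'joints': array([ 1.46056395e+00,  3.85569353e-01,  6.62602716e-03, -4.81231702e-04,
       -1.19402519e+00, -2.58623409e-01]), 'joint_vel': array([-7.65354513e-05, -7.09993541e-04,  8.22298642e-04,  6.94269851e-04,
        2.92513315e-04,  2.37678626e-03]), 'joint_efforts': array([ 8.72661549e-04, -3.92292166e+01,  1.88399827e+01,  4.18606728e+00,
       -4.69198159e-03,  2.55731990e-06]), 'position': array([225.08750741, 582.36949302, 204.61665339]), 'ee_rot': array([ 9.83024440e-01, -1.83471308e-01, -1.42517580e-04,  1.09968252e-03]), 'contact_force': array([ 0.23166709, -0.04396654, -0.64168234]), 'wrist_torque': array([-0.01921564,  0.00288356,  0.02839665]), 'grasp_force': 0.0, 'gripper_width': 85.56859459549457}
scene [[438.20999189   0.         283.03150398]
 [  0.         438.20999189 209.75470344]
 [  0.           0.           1.        ]] -0.13214081295758193 [  85.12850899 -494.81955042  796.90812075] [ 0.86958524 -0.2966137   0.12409248 -0.37475711]
top [[458.84447979   0.         276.01182941]
 [  0.         458.84447979 206.33253405]
 [  0.           0.           1.        ]] 0.015155216860536252 [ 454.21218954  121.84029445 1195.8210918 ] [-0.70355604  0.70981966 -0.01996208  0.02768504]
```

View pics/top0.png

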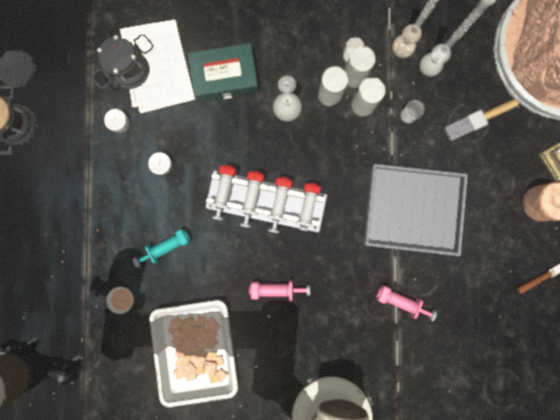

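View pics/scene0.png

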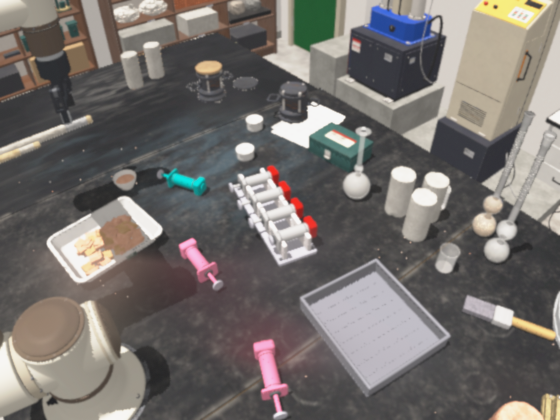

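The top view has image-up = +x. The rack is at about px (267,202), with red caps at (228,171), (256,177), (284,183) and (313,189) and the discs below them towards the robot. The tray is at (416,210). The scene view shows the same layout, with the pycnometer and beaker clear of the path.

```bash
cat > h.py <<'E'
from bench import *
import cv2, numpy as np
from scipy.spatial.transform import Rotation as R
def ray(g,p):
    K=g["mtx"];d=np.array([(p[0]-K[0,2])/K[0,0],(p[1]-K[1,2])/K[1,1]]);s=d.copy()
    for _ in range(20): s=d/(1+g["k1"]*(s@s))
    v=R.from_quat(g["orientation"]).apply([s[0],s[1],1]);return np.array(g["position"]),v
def onz(g,p,z):
    o,v=ray(g,p);return o+v*(z-o[2])/v[2]
def proj(g,P):
    c=R.from_quat(g["orientation"]).inv().apply(np.array(P,float)-g["position"]);s=c[:2]/c[2]
    s=s*(1+g["k1"]*(s@s));K=g["mtx"];return np.array([K[0,0]*s[0]+K[0,2],K[1,1]*s[1]+K[1,2]])
def tri(rs):
    A=np.zeros((3,3));b=np.zeros(3)
    for o,v in rs:
        v=v/np.linalg.norm(v);M=np.eye(3)-np.outer(v,v);A+=M;b+=M@o
    return np.linalg.solve(A,b)
def blobs(m,amin,amax=1e9):
    n,l,s,c=cv2.connectedComponentsWithStats(m.astype(np.uint8));return [(c[i],s[i]) for i in range(1,n) if amin<=s[i,4]<=amax]
def red(im):
    h=cv2.cvtColor(im,cv2.COLOR_BGR2HSV);return ((h[...,0]<8)|(h[...,0]>172))&(h[...,1]>170)&(h[...,2]>110)
E
python3 - <<'E'
from h import *
G={n:get_image(n) for n in("scene","top")}
B={n:[(c.round(1),s[4],s[:4]) for c,s in blobs(red(G[n]["color"]),25)] for n in G}
for n in B: print(n,*[(b[0],b[1]) for b in B[n]])
t=[b[0] for b in B["top"] if 180>b[0][0]-180>0 and 150<b[0][1]<210]; s=[b[0] for b in B["scene"] if 250<b[0][0]<330 and 150<b[0][1]<250]
t.sort(key=lambda c:c[0]); s.sort(key=lambda c:c[0])
for a,b in zip(t,s): print(tri([ray(G["top"],a),ray(G["scene"],b)]).round(1), onz(G["top"],a,70).round(1))
g=G["top"]
hsv=cv2.cvtColor(g["color"],cv2.COLOR_BGR2HSV)
print(hsv[200:215:5,380:460:20].tolist())
for p in [(373,166),(467,174),(461,254),(366,247)]: print(p,onz(g,p,40).round(1))
for p in [(212,172),(327,193),(320,231),(207,210)]: print(p,onz(g,p,12).round(1))
g=G["scene"]
for p in [(377,262),(449,337),(371,390),(301,302)]: print(p,onz(g,p,40).round(1))
E
```

```text
scene (array([286.3, 190.9]), np.int32(344)) (array([310. , 222.4]), np.int32(113))
top (array([227.1, 169.7]), np.int32(94)) (array([255.2, 175.4]), np.int32(91)) (array([283.6, 181.4]), np.int32(90)) (array([312.4, 187.4]), np.int32(95))
[648.2 256.5 -21.5] [622.2 254.1  70. ]
[652.1 175.5 -87.1] [607.4 184.6  70. ]
[[[150, 1, 180], [15, 3, 177], [110, 4, 177], [150, 3, 175]], [[135, 3, 181], [140, 4, 179], [0, 0, 177], [60, 3, 176]], [[0, 1, 176], [150, 1, 181], [120, 4, 176], [45, 3, 176]]]
(373, 166) [ 632.4 -112.3   40. ]
(467, 174) [ 609.4 -347.5   40. ]
(461, 254) [ 409.1 -325.4   40. ]
(366, 247) [428.2 -90.2  40. ]
(212, 172) [625.3 300.3  12. ]
(327, 193) [567.5   2.2  12. ]
(320, 231) [469.5  21.8  12. ]
(207, 210) [526.3 313.1  12. ]
(377, 262) [ 629.5 -123.4   40. ]
(449, 337) [ 603.1 -347.4   40. ]
(371, 390) [ 406.2 -326.3   40. ]
(301, 302) [ 427.8 -101.2   40. ]
```

```bash
cat >> h.py <<'E'
def go(P,yaw,s=None):
    "row (turn, shift) taking the tool to P with tool x at yaw, pointing down"
    s=s or read_state();r=R.from_quat(s["ee_rot"])
    t=R.from_matrix(np.array([[np.cos(yaw),np.sin(yaw),0],[np.sin(yaw),-np.cos(yaw),0],[0,0,-1]]))
    print((r.inv()*t).as_rotvec().round(3),r.inv().apply(np.array(P)-s["position"]).round(1))
E
python3 - <<'E'
from h import *
go([440,172,300],-.195)
g=get_image("wrist");r=read_state()
q=R.from_quat(r["ee_rot"]).inv()
print(q.apply(g["position"]-r["position"]),(q*R.from_quat(g["orientation"])).as_matrix().round(2),g["mtx"][0,0])
E
```

```text
[ 0.001  0.    -0.174] [348.5 305.7 -94.5]
[ 8.34829394e+01  1.56882237e-01 -1.69315458e+02] [[-0.   -0.95 -0.33]
 [ 1.   -0.    0.  ]
 [-0.   -0.33  0.95]] 369.6907997864617
```

Request:
carry_out --pt "0 0 -0.174 426 284.4 15.5 1" --pt "0 0 -0.174 426 284.4 15.5 0" --pt "0 0 -0.174 426 284.4 15.5 -1" --pt "0 0 -0.174 426 284.4 15.5 -1" --pt "0 0 -0.174 426 284.4 15.5 -1"

```text
clock: 0.88
position: [405.9, 325.8, 196.4]
ee_rot: [0.995, -0.097, 0.0, -0.0]
contact_force: [1.1, 0.8, -0.9]
gripper_width: 12.5
grasp_force: 0.0
```

```bash
python3 - <<'E'
from h import *
s=read_state();print(s["position"],s["clock"],s["joint_vel"].round(2));go([520,164,190],-.195,s)
E
```

```text
[405.88161192 325.83721001 196.40662138] 0.875 [-0.91 -0.08 -0.15  0.    0.07  0.9 ]
[-0.    -0.     0.001] [143.2 136.8   6.4]
```

Request:
carry_out --pt "0 0 0 143 137 6.4 -1" --pt "0 0 0 143 137 6.4 -1" --pt "0 0 0 143 137 6.4 -1" --pt "0 0 0 143 137 6.4 -1" --pt "0 0 0 143 137 6.4 -1"

```text
clock: 1.5
position: [519.0, 164.9, 189.6]
ee_rot: [0.995, -0.098, -0.0, 0.0]
contact_force: [0.1, -0.4, 0.6]
gripper_width: 0.2
grasp_force: 0.0
```

```bash
python3 - <<'E'
from h import *
g=get_image("wrist");cv2.imwrite("pics/w1.png",g["color"]);np.save("w1.npy",g,allow_pickle=True)
s=read_state();print(s["position"],s["ee_rot"].round(3),s["gripper_width"])
for c,b in blobs(red(g["color"]),60): print(c.round(1),b, onz(g,c,70).round(1))
E
```

```text
[518.60674234 165.73011266 189.75985574] [ 0.995 -0.097 -0.    -0.   ] -0.14140026653742893
[129.8  87.4] [106  75  51  31 894] [623.9 256.6  70. ]
[433.8  90.7] [421  88  22  10  90] [577.   33.4  70. ]
```

View pics/w1.png

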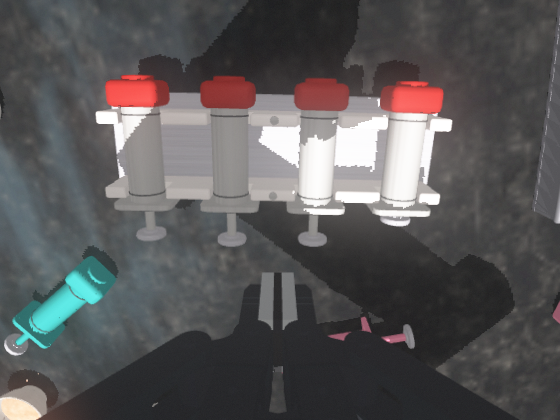

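The wrist view shows four samplers, with discs at (151,235), (232,241), (312,241) and (397,218). S1–S3 stand out, and S4, the rightmost, is home and so empty. The closed fingertips show near (278,272).

```bash
python3 - <<'E'
from h import *
g=np.load("w1.npy",allow_pickle=True).item();t=get_image("top")
h=cv2.cvtColor(g["color"],cv2.COLOR_BGR2HSV)
m=((h[...,0]<12)|(h[...,0]>168))&(h[...,1]>110)&(h[...,2]>60);m[130:]=0
W=sorted(blobs(m,300),key=lambda b:b[0][0])
ht=cv2.cvtColor(t["color"],cv2.COLOR_BGR2HSV)
T=sorted([c for c,b in blobs(red(t["color"]),25) if 200<c[0]<330 and 150<c[1]<210],key=lambda c:c[0]);print(len(W),len(T),T)
for (c,b),tc in zip(W,T):
    # visible top face in wrist: 
    print(c.round(1),b[:4],"tri",tri([ray(g,c),ray(t,tc)]).round(1) if len(T)==len(W) else "")
for bot in [(151,241),(232,246.5),(312.5,246),(397,225)]: print("disc",onz(g,bot,65).round(1))
# tubes: left/right silhouettes at row 160
im=g["color"]; gray=cv2.cvtColor(im,cv2.COLOR_BGR2GRAY)
for r in (150,180): print(r,gray[r,115:435:3].tolist())
for x0,y0,x1,y1 in [(118,205,180,250)]: pass
cv2.imwrite("pics/c1.png",cv2.resize(im[185:255,110:440],None,fx=2.4,fy=2.4,interpolation=cv2.INTER_CUBIC))
E
```

```text
4 2 [array([223.96363636, 168.63636364]), array([311.96261682, 187.54205607])]
[136.6  91.3] [105  75  64  32] tri 
[227.4  92.3] [200  76  56  33] tri 
disc [499.6 280.5  65. ]
disc [480.9 212.6  65. ]
disc [467.6 144.   65. ]
disc [472.6  69.9  65. ]
150 [102, 243, 149, 144, 141, 143, 144, 147, 148, 147, 144, 143, 141, 139, 136, 134, 148, 148, 149, 147, 148, 148, 149, 150, 150, 149, 149, 147, 149, 148, 150, 147, 149, 141, 138, 142, 146, 147, 148, 147, 145, 144, 142, 141, 139, 153, 155, 156, 156, 156, 159, 159, 200, 252, 252, 253, 252, 252, 253, 253, 253, 252, 200, 233, 238, 247, 249, 253, 253, 252, 249, 244, 235, 204, 253, 253, 253, 253, 253, 253, 252, 252, 252, 252, 252, 252, 252, 222, 168, 167, 158, 189, 214, 236, 237, 247, 248, 251, 252, 251, 248, 244, 231, 251, 251, 250, 110]
180 [109, 165, 166, 167, 165, 138, 141, 142, 143, 144, 143, 141, 140, 138, 137, 133, 130, 167, 166, 167, 166, 166, 167, 167, 167, 167, 167, 166, 166, 166, 167, 166, 167, 135, 137, 144, 141, 144, 146, 143, 143, 142, 140, 139, 138, 168, 169, 170, 169, 170, 172, 173, 173, 173, 175, 173, 175, 175, 176, 176, 176, 166, 219, 240, 244, 248, 251, 252, 252, 249, 245, 234, 217, 182, 182, 183, 183, 182, 182, 182, 181, 182, 180, 178, 179, 178, 175, 174, 175, 159, 198, 224, 240, 241, 250, 250, 251, 251, 249, 246, 236, 178, 155, 250, 188, 96, 94]
```

View pics/c1.png

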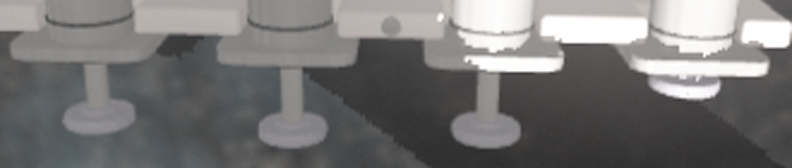

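The crop shows disc lower edges at (151,240), (232,246), (312,246) and (395,226), which confirms that S4 is home. I'll refine the rack yaw from the rail edges next.

```bash
python3 - <<'E'
from h import *
g=np.load("w1.npy",allow_pickle=True).item()
gray=cv2.cvtColor(g["color"],cv2.COLOR_BGR2GRAY)
# front-rail lower edge (rows ~190-210) between samplers, in columns free of flange; top edge ~178
for col in (112,190,262,285,355,435): print(col,gray[170:212:1,col].tolist())
for z,ps in ((58,[(97,112),(450,121)]),(58,[(107,181),(438,187)])):
    a,b=[onz(g,p,z) for p in ps];d=a-b;print(a.round(1),b.round(1),np.arctan2(-d[0],d[1]),np.linalg.norm(d))
D=[onz(g,p,65) for p in [(151,240.5),(232,246),(312.5,246),(396,226)]]
for yaw in(-.2,-.21,-.22):
    u=np.array([np.cos(yaw),np.sin(yaw)]);v=np.array([-u[1],u[0]]);print(yaw,[((d[:2]@u).round(1),(d[:2]@v).round(1)) for d in D])
go([500-40,280,90],-.21)
E
```

```text
112 [80, 80, 80, 82, 82, 84, 87, 86, 86, 84, 85, 83, 86, 143, 164, 165, 165, 175, 177, 177, 178, 177, 175, 177, 178, 176, 175, 157, 89, 87, 85, 84, 82, 82, 82, 80, 82, 82, 84, 86, 89, 90]
190 [148, 148, 148, 147, 143, 146, 157, 165, 165, 166, 167, 166, 167, 167, 166, 167, 166, 167, 172, 178, 182, 181, 180, 179, 179, 177, 178, 176, 163, 116, 60, 57, 58, 60, 67, 71, 65, 78, 79, 79, 77, 77]
262 [155, 153, 155, 156, 156, 153, 152, 161, 171, 170, 170, 171, 171, 170, 171, 172, 171, 169, 169, 174, 180, 183, 183, 182, 183, 182, 181, 180, 180, 177, 144, 77, 66, 66, 65, 64, 64, 63, 62, 63, 62, 63]
285 [161, 161, 161, 161, 161, 161, 159, 162, 170, 175, 174, 175, 175, 175, 174, 174, 175, 174, 174, 175, 179, 185, 190, 189, 188, 186, 186, 185, 184, 182, 166, 123, 80, 79, 79, 75, 74, 71, 71, 71, 71, 68]
355 [166, 168, 166, 166, 163, 164, 166, 166, 164, 170, 181, 181, 182, 181, 183, 182, 181, 181, 182, 182, 182, 204, 243, 254, 255, 255, 255, 255, 255, 255, 255, 255, 250, 97, 90, 88, 88, 89, 85, 86, 85, 83]
435 [94, 94, 94, 95, 94, 94, 94, 94, 94, 95, 93, 96, 94, 93, 92, 91, 91, 90, 90, 88, 95, 130, 173, 194, 246, 254, 255, 255, 255, 255, 255, 255, 255, 255, 230, 83, 85, 85, 86, 84, 84, 83]
[612.5 292.9  58. ] [550.3  17.3  58. ] -0.22218517801454862 282.5524692689416
[557.1 303.9  58. ] [497.1  30.3  58. ] -0.2158442256106029 280.02431871616943
-0.2 [(np.float64(434.4), np.float64(374.1)), (np.float64(429.5), np.float64(303.9)), (np.float64(429.7), np.float64(234.0)), (np.float64(448.4), np.float64(163.2))]
-0.21 [(np.float64(430.6), np.float64(378.4)), (np.float64(426.4), np.float64(308.1)), (np.float64(427.4), np.float64(238.3)), (np.float64(446.8), np.float64(167.7))]
-0.22 [(np.float64(426.8), np.float64(382.7)), (np.float64(423.3), np.float64(312.4)), (np.float64(425.0), np.float64(242.6)), (np.float64(445.1), np.float64(172.1))]
[-0.     0.     0.016] [ -79.2 -100.3   99.9]
```

```bash
python3 - <<'E'
from h import *
go([463.9,288.3,100],-.217)
E
```

```text
[-0.     0.     0.023] [ -77.  -109.2   89.9]
```

Request:
carry_out --pt "0 0 0.023 -77 -109 90 -1" --pt "0 0 0.023 -77 -109 90 -1" --pt "0 0 0.023 -77 -109 90 -1" --pt "0 0 0.023 -77 -109 90 -1" --pt "0 0 0.023 -77 -109 90 -1"

```text
clock: 2.22
position: [464.2, 288.2, 100.5]
ee_rot: [0.994, -0.108, 0.0, -0.0]
contact_force: [0.1, -0.7, 0.8]
gripper_width: -0.1
grasp_force: 0.0
```

```bash
python3 - <<'E'
from h import *
g=get_image("wrist");cv2.imwrite("pics/w2.png",g["color"]);np.save("w2.npy",g,allow_pickle=True)
s=read_state();print(s["position"],R.from_quat(s["ee_rot"]).as_matrix()[:,0].round(4),s["contact_force"].round(1))
E
```

```text
[464.59608386 287.81728254 100.80836302] [ 0.9766 -0.2152  0.001 ] [ 0.4  0.4 -0. ]
```

View pics/w2.png

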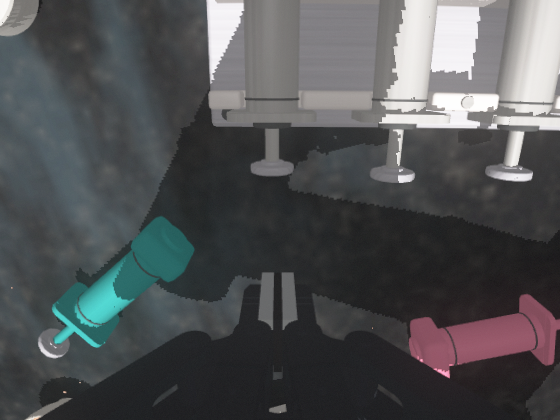

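The second view shows disc lower edges at (272,177), (392.5,183.5) and (509,181). The fingers are lined up with S1.

```bash
python3 - <<'E'
from h import *
a=np.load("w1.npy",allow_pickle=True).item();b=np.load("w2.npy",allow_pickle=True).item()
yaw=-.217;u=np.array([np.cos(yaw),np.sin(yaw)]);v=np.array([-u[1],u[0]])
for p,q in [((151,240.5),(272,177)),((232,246),(392.5,183.5)),((312.5,246),(509,181))]:
    P=tri([ray(a,p),ray(b,q)]);Q=onz(b,q,65);print(P.round(1),"uv",P[:2]@u,P[:2]@v,"| z65",Q[:2]@u,Q[:2]@v)
s=read_state()["position"];print(s[:2]@u,s[:2]@v)
E
```

```text
[497.6 284.   57.1] uv 424.8121641103102 384.4606042070543 | z65 426.94077482863713 384.49668574355593
[478.  214.5  55.9] uv 420.6466622679349 312.3905439876202 | z65 423.3177153756426 315.5207086478948
[464.1 144.   55.6] uv 422.2535889042986 240.50454915876924 | z65 425.1781354470003 247.0716811059754
391.73292310507674 381.0952980874601
```

Request:
carry_out --pt "0 0 0 0 -3.4 45 -1" --pt "0 0 0 0 -3.4 45 -1" --pt "0 0 0 8 -3.4 45 -1" --pt "0 0 0 14 -3.4 45 -1" --pt "0 0 0 16 -3.4 45 -1"

```text
clock: 2.9
position: [481.9, 287.4, 56.1]
ee_rot: [0.994, -0.109, 0.001, -0.001]
contact_force: [-0.2, -0.4, -0.6]
gripper_width: 0.1
grasp_force: 0.0
```

Request:
carry_out --pt "0 0 0 1 0 0 -1" --pt "0 0 0 2 0 0 -1" --pt "0 0 0 2 0 0 -1"

```text
clock: 3.28
position: [482.7, 286.8, 54.9]
ee_rot: [0.994, -0.109, -0.0, 0.0]
contact_force: [0.0, 0.1, -0.1]
gripper_width: -0.1
grasp_force: 0.0
```

Request:
carry_out --pt "0 0 0 1 0 0 -1" --pt "0 0 0 2 0 0 -1" --pt "0 0 0 2 0 0 -1"

```text
clock: 3.65
position: [484.7, 286.3, 54.8]
ee_rot: [0.994, -0.109, -0.0, 0.0]
contact_force: [0.6, 0.2, -0.1]
gripper_width: -0.1
grasp_force: 0.0
```

Request:
carry_out --pt "0 0 0 1 0 0 -1" --pt "0 0 0 2 0 0 -1" --pt "0 0 0 2 0 0 -1"

```text
clock: 4.03
position: [486.7, 285.8, 54.9]
ee_rot: [0.994, -0.109, 0.0, -0.0]
contact_force: [0.2, 0.3, 0.4]
gripper_width: -0.0
grasp_force: 0.0
```

Request:
carry_out --pt "0 0 0 1 0 0 -1" --pt "0 0 0 1 0 0 -1"

```text
clock: 4.28
position: [487.7, 285.6, 54.9]
ee_rot: [0.994, -0.109, 0.0, -0.0]
contact_force: [-0.4, -0.6, 0.1]
gripper_width: 0.0
grasp_force: 0.0
```

Request:
carry_out --pt "0 0 0 1 0 0 -1" --pt "0 0 0 1 0 0 -1"

```text
clock: 4.53
position: [488.6, 285.4, 54.9]
ee_rot: [0.994, -0.109, 0.0, -0.0]
contact_force: [0.1, -0.2, -0.1]
gripper_width: 0.3
grasp_force: 0.0
```

Request:
carry_out --pt "0 0 0 1 0 0 -1" --pt "0 0 0 2 0 0 -1"

```text
clock: 4.78
position: [490.6, 285.0, 54.9]
ee_rot: [0.994, -0.109, 0.0, -0.0]
contact_force: [0.9, -0.3, -0.1]
gripper_width: 0.0
grasp_force: 0.0
```

Request:
carry_out --pt "0 0 0 1 0 0 -1" --pt "0 0 0 1 0 0 -1"

```text
clock: 5.03
position: [491.6, 284.8, 54.8]
ee_rot: [0.994, -0.109, 0.0, -0.0]
contact_force: [0.8, 0.1, -0.1]
gripper_width: -0.3
grasp_force: 0.0
```

Request:
carry_out --pt "0 0 0 1 0 0 -1" --pt "0 0 0 1 0 0 -1"

```text
clock: 5.28
position: [492.5, 284.6, 54.9]
ee_rot: [0.994, -0.109, 0.0, 0.0]
contact_force: [0.9, 0.4, 0.3]
gripper_width: -0.1
grasp_force: 0.0
```

Request:
carry_out --pt "0 0 0 1 0 0 -1" --pt "0 0 0 1 0 0 -1"

```text
clock: 5.52
position: [493.5, 284.4, 54.9]
ee_rot: [0.994, -0.109, 0.0, -0.0]
contact_force: [0.2, -0.8, -0.2]
gripper_width: -0.1
grasp_force: 0.0
```

Request:
carry_out --pt "0 0 0 1 0 0 -1" --pt "0 0 0 1 0 0 -1"

```text
clock: 5.78
position: [494.5, 284.1, 54.8]
ee_rot: [0.994, -0.109, 0.0, 0.0]
contact_force: [-0.1, -0.2, -0.8]
gripper_width: -0.0
grasp_force: 0.0
```

```bash
python3 - <<'E'
from h import *
g=get_image("wrist");cv2.imwrite("pics/c2.png",cv2.resize(g["color"][80:330,180:430],None,fx=2.2,fy=2.2))
print(read_state()["contact_force"])
E
```

```text
[-0.37652204  0.06240006  0.77973155]
```

View pics/c2.png

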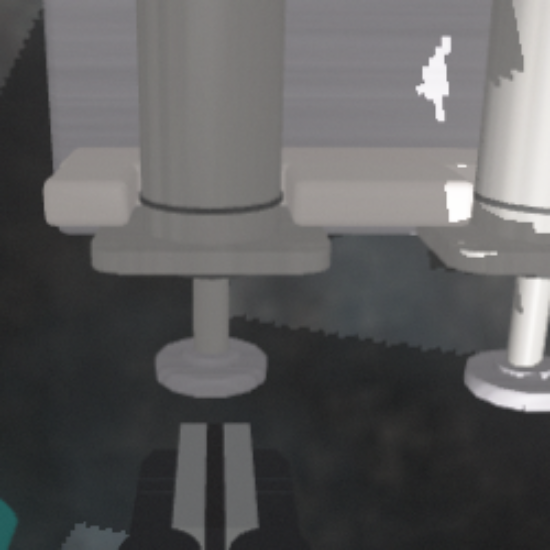

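The crop shows a gap of about 6 mm between the fingertips (216,425) and the disc edge (211,395), so there's no contact yet.

Request:
carry_out --pt "0 0 0 1 0 0 -1" --pt "0 0 0 2 0 0 -1" --pt "0 0 0 2 0 0 -1"

```text
clock: 6.2
position: [496.5, 283.7, 54.8]
ee_rot: [0.994, -0.109, 0.0, -0.0]
contact_force: [-0.5, 0.6, -0.5]
gripper_width: -0.2
grasp_force: 0.0
```

Request:
carry_out --pt "0 0 0 1 0 0 -1" --pt "0 0 0 1 0 0 -1"

```text
clock: 6.45
position: [497.4, 283.5, 54.9]
ee_rot: [0.994, -0.109, -0.0, -0.0]
contact_force: [-0.2, 0.2, -0.4]
gripper_width: 0.2
grasp_force: 0.0
```

Request:
carry_out --pt "0 0 0 1 0 0 -1" --pt "0 0 0 1 0 0 -1"

```text
clock: 6.7
position: [498.4, 283.3, 54.9]
ee_rot: [0.994, -0.109, 0.0, -0.0]
contact_force: [0.3, -0.2, -0.4]
gripper_width: -0.2
grasp_force: 0.0
```

Request:
carry_out --pt "0 0 0 1 0 0 -1" --pt "0 0 0 1 0 0 -1"

```text
clock: 6.95
position: [499.4, 283.1, 54.9]
ee_rot: [0.994, -0.109, 0.0, -0.0]
contact_force: [0.3, 0.1, -0.6]
gripper_width: 0.1
grasp_force: 0.0
```

```bash
python3 - <<'E'
from h import *
g=get_image("wrist");im=g["color"];s=read_state()
gr=cv2.cvtColor(im,cv2.COLOR_BGR2GRAY)
for c in (268,276,287): print(c,gr[200:300:2,c].tolist())
T=R.from_quat(s["ee_rot"])
for d in ((0,0,14),(8,0,14),(0,0,0)): print(d,proj(g,s["position"]+T.apply(d)).round(1))
E
```

```text
268 [119, 114, 112, 119, 120, 122, 120, 120, 89, 114, 113, 113, 111, 112, 112, 98, 98, 99, 96, 98, 97, 103, 111, 111, 113, 114, 118, 118, 111, 112, 116, 122, 121, 120, 121, 50, 80, 106, 107, 107, 106, 107, 106, 106, 105, 106, 106, 106, 107, 104]
276 [122, 118, 114, 121, 122, 121, 121, 122, 80, 122, 121, 122, 121, 121, 120, 121, 121, 122, 121, 120, 121, 121, 120, 121, 121, 114, 117, 122, 117, 112, 116, 122, 123, 120, 119, 68, 44, 39, 40, 37, 39, 38, 39, 36, 37, 40, 37, 34, 37, 38]
287 [119, 111, 112, 119, 120, 120, 119, 119, 79, 81, 80, 81, 69, 49, 53, 51, 50, 50, 48, 47, 47, 79, 114, 113, 112, 119, 116, 114, 112, 110, 119, 122, 122, 120, 93, 43, 78, 107, 105, 106, 107, 105, 106, 105, 106, 105, 105, 106, 106, 107]
(0, 0, 14) [277.4 250.4]
(8, 0, 14) [277.4 236.8]
(0, 0, 0) [277.4 261.9]
```

```bash
python3 - <<'E'
from h import *
g=get_image("scene");im=g["color"].copy();s=read_state();T=R.from_quat(s["ee_rot"])
P=[proj(g,s["position"]+T.apply(d)) for d in ((0,0,14),(0,0,-12),(-13,0,14),(0,0,-59))]
print(np.round(P,1))
x,y=P[0].astype(int)
F=5;c=cv2.resize(im[y-85:y+35,x-75:x+75],None,fx=F,fy=F,interpolation=cv2.INTER_CUBIC)
for p in P: cv2.circle(c,tuple(((p-[x-75,y-85])*F).astype(int)),3,(0,255,0),-1)
cv2.imwrite("pics/s2.png",c)
E
```

```text
[[229.8 191.1]
 [228.9 183.5]
 [225.2 192.5]
 [227.3 169.2]]
```

View pics/s2.png

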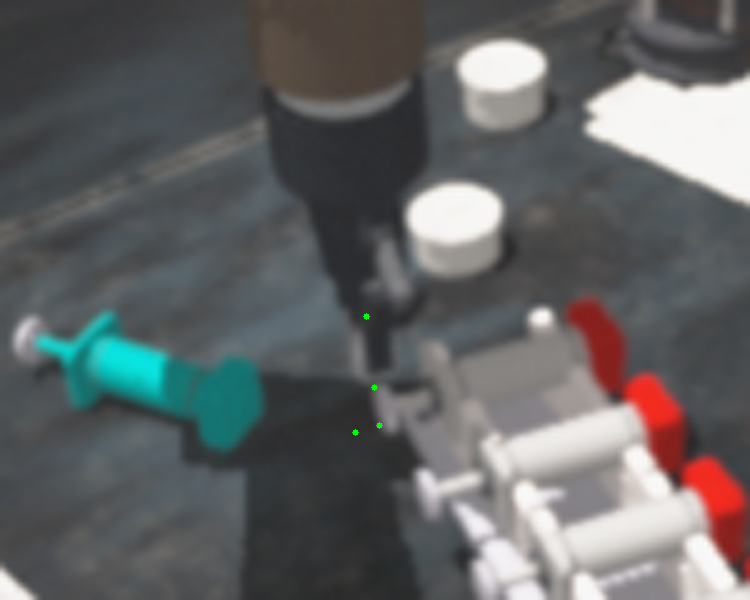

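The scene crop shows the real fingertips at about (370,375), some 25–30 mm higher than stated for a shut gripper. They have been passing over the disc at (390,405). I'll back off, lower the tool and press again.

Request:
carry_out --pt "0 0 0 -25 0 0 -1" --pt "0 0 0 -25 0 28 -1" --pt "0 0 0 -20 0 28 -1" --pt "0 0 0 -16 0 28 -1" --pt "0 0 0 -16 0 28 -1"

```text
clock: 7.68
position: [484.8, 286.9, 27.8]
ee_rot: [0.994, -0.109, 0.001, -0.001]
contact_force: [-0.6, 0.2, 0.4]
gripper_width: 0.0
grasp_force: 0.0
```

Request:
carry_out --pt "0 0 0 1 0 0 -1" --pt "0 0 0 2 0 0 -1" --pt "0 0 0 2 0 0 -1"

```text
clock: 8.05
position: [485.7, 286.1, 27.0]
ee_rot: [0.994, -0.109, 0.0, -0.0]
contact_force: [-0.4, 0.8, 0.0]
gripper_width: -0.1
grasp_force: 0.0
```

Request:
carry_out --pt "0 0 0 1 0 0 -1" --pt "0 0 0 1 0 0 -1"

```text
clock: 8.3
position: [486.6, 285.9, 26.8]
ee_rot: [0.994, -0.109, -0.0, 0.0]
contact_force: [0.1, -0.6, 0.1]
gripper_width: -0.2
grasp_force: 0.0
```

Request:
carry_out --pt "0 0 0 1 0 0 -1" --pt "0 0 0 1 0 0 -1"

```text
clock: 8.55
position: [487.6, 285.6, 26.8]
ee_rot: [0.994, -0.109, -0.0, 0.0]
contact_force: [0.5, -0.7, -0.4]
gripper_width: 0.3
grasp_force: 0.0
```

Request:
carry_out --pt "0 0 0 1 0 0 -1" --pt "0 0 0 1 0 0 -1"

```text
clock: 8.8
position: [488.6, 285.4, 26.9]
ee_rot: [0.994, -0.109, 0.0, -0.0]
contact_force: [0.7, -0.0, 0.8]
gripper_width: 0.1
grasp_force: 0.0
```

Request:
carry_out --pt "0 0 0 1 0 0 -1" --pt "0 0 0 1 0 0 -1"

```text
clock: 9.05
position: [489.6, 285.2, 26.9]
ee_rot: [0.994, -0.109, 0.0, -0.0]
contact_force: [0.6, 0.4, 0.2]
gripper_width: -0.2
grasp_force: 0.0
```

Request:
carry_out --pt "0 0 0 1 0 0 -1" --pt "0 0 0 1 0 0 -1"

```text
clock: 9.3
position: [490.1, 284.9, 26.8]
ee_rot: [0.994, -0.109, -0.0, 0.0]
contact_force: [-2.9, 0.7, 2.0]
gripper_width: 0.1
grasp_force: 1.0
```

Request:
carry_out --pt "0 0 0 1 0 0 -1" --pt "0 0 0 1 0 0 -1"

```text
clock: 9.55
position: [490.8, 284.6, 26.7]
ee_rot: [0.994, -0.109, -0.001, 0.0]
contact_force: [-3.9, 0.3, 1.5]
gripper_width: -0.0
grasp_force: 2.2
```

Request:
carry_out --pt "0 0 0 1 0 0 -1" --pt "0 0 0 1 0 0 -1"

```text
clock: 9.8
position: [491.0, 284.5, 26.7]
ee_rot: [0.994, -0.109, -0.001, 0.001]
contact_force: [-8.1, 2.5, 3.0]
gripper_width: -0.0
grasp_force: 4.1
```

Request:
carry_out --pt "0 0 0 1 0 0 -1" --pt "0 0 0 1 0 0 -1"

```text
clock: 10.05
position: [491.1, 284.4, 26.6]
ee_rot: [0.994, -0.109, -0.002, 0.001]
contact_force: [-10.8, 4.2, 5.4]
gripper_width: 0.0
grasp_force: 5.9
```

Request:
carry_out --pt "0 0 0 1 0 0 -1" --pt "0 0 0 1 0 0 -1"

```text
clock: 10.3
position: [491.0, 284.3, 26.6]
ee_rot: [0.994, -0.109, -0.003, 0.001]
contact_force: [-14.3, 6.3, 5.8]
gripper_width: -0.0
grasp_force: 7.7
```

S1 stands firm at 14 N, so it's loaded. Next is S2.

Request:
carry_out --pt "0 0 0 -25 0 0 -1" --pt "0 0 0 -25 60 0 -1" --pt "0 0 0 -20 72 0 -1" --pt "0 0 0 -13 72 0 -1" --pt "0 0 0 -11 72 0 -1"

```text
clock: 10.92
position: [470.1, 217.3, 27.2]
ee_rot: [0.994, -0.109, 0.001, -0.001]
contact_force: [-0.6, -0.7, 0.8]
gripper_width: -0.5
grasp_force: 0.0
```

Request:
carry_out --pt "0 0 0 1 0 0 -1" --pt "0 0 0 2 0 0 -1" --pt "0 0 0 2 0 0 -1"

```text
clock: 11.3
position: [470.1, 216.0, 26.7]
ee_rot: [0.994, -0.109, -0.0, 0.0]
contact_force: [-0.1, -0.6, 0.1]
gripper_width: 0.1
grasp_force: 0.0
```

Request:
carry_out --pt "0 0 0 1 0 0 -1" --pt "0 0 0 2 0 0 -1" --pt "0 0 0 2 0 0 -1"

```text
clock: 11.68
position: [471.2, 215.1, 26.7]
ee_rot: [0.994, -0.109, -0.001, 0.0]
contact_force: [-5.2, 0.8, 0.6]
gripper_width: 0.0
grasp_force: 2.0
```

Request:
carry_out --pt "0 0 0 1 0 0 -1" --pt "0 0 0 2 0 0 -1" --pt "0 0 0 2 0 0 -1"

```text
clock: 12.05
position: [471.9, 214.8, 26.6]
ee_rot: [0.994, -0.109, -0.002, 0.001]
contact_force: [-9.8, 3.8, 3.6]
gripper_width: 0.0
grasp_force: 5.1
```

S2 is firm at 10 N, so it's loaded too. S3 should be the empty one, so I'll check it now.

Request:
carry_out --pt "0 0 0 -20 0 0 -1" --pt "0 0 0 -20 60 0 -1" --pt "0 0 0 -16 72 0 -1" --pt "0 0 0 -8 72 0 -1" --pt "0 0 0 -6 72 0 -1"

```text
clock: 12.68
position: [454.7, 147.0, 27.2]
ee_rot: [0.994, -0.109, 0.001, -0.001]
contact_force: [-0.4, -0.5, -0.2]
gripper_width: -0.0
grasp_force: 0.0
```

Request:
carry_out --pt "0 0 0 1 0 0 -1" --pt "0 0 0 2 0 0 -1" --pt "0 0 0 2 0 0 -1"

```text
clock: 13.05
position: [454.6, 145.8, 26.8]
ee_rot: [0.994, -0.108, -0.0, 0.0]
contact_force: [0.3, 0.2, -0.8]
gripper_width: 0.1
grasp_force: 0.0
```

Request:
carry_out --pt "0 0 0 1 0 0 -1" --pt "0 0 0 2 0 0 -1" --pt "0 0 0 2 0 0 -1"

```text
clock: 13.42
position: [456.5, 145.1, 26.9]
ee_rot: [0.994, -0.109, 0.0, -0.0]
contact_force: [0.9, 1.0, 0.1]
gripper_width: -0.3
grasp_force: 0.0
```

Request:
carry_out --pt "0 0 0 1 0 0 -1" --pt "0 0 0 2 0 0 -1" --pt "0 0 0 2 0 0 -1"

```text
clock: 13.8
position: [458.0, 144.4, 26.8]
ee_rot: [0.994, -0.109, -0.0, 0.0]
contact_force: [-2.5, 0.8, 0.8]
gripper_width: -0.3
grasp_force: 1.1
```

Request:
carry_out --pt "0 0 0 1 0 0 -1" --pt "0 0 0 2 0 0 -1" --pt "0 0 0 2 0 0 -1"

```text
clock: 14.18
position: [460.4, 144.1, 26.8]
ee_rot: [0.994, -0.109, -0.0, 0.0]
contact_force: [-2.4, 0.1, 1.2]
gripper_width: 0.0
grasp_force: 0.9
```

S3 slides at about 2.5 N, so it's empty. I'll push it home.

Request:
carry_out --pt "0 0 0 3 0 0 -1" --pt "0 0 0 6 0 0 -1" --pt "0 0 0 9 0 0 -1" --pt "0 0 0 12 0 0 -1"

```text
clock: 14.68
position: [472.2, 141.4, 26.8]
ee_rot: [0.994, -0.109, -0.0, 0.0]
contact_force: [-2.5, -0.1, -0.4]
gripper_width: 0.2
grasp_force: 1.1
```

Request:
carry_out --pt "0 0 0 2 0 0 -1" --pt "0 0 0 4 0 0 -1" --pt "0 0 0 4 0 0 -1"

```text
clock: 15.05
position: [476.3, 140.7, 26.9]
ee_rot: [0.994, -0.109, 0.0, -0.0]
contact_force: [-0.5, -1.7, -0.5]
gripper_width: -0.1
grasp_force: 0.6
```

Request:
carry_out --pt "0 0 0 1 0 0 -1" --pt "0 0 0 3 0 0 -1" --pt "0 0 0 3 0 0 -1"

```text
clock: 15.42
position: [478.8, 140.1, 26.8]
ee_rot: [0.994, -0.109, -0.0, 0.0]
contact_force: [-2.7, 0.3, 0.5]
gripper_width: 0.1
grasp_force: 1.6
```

Request:
carry_out --pt "0 0 0 1 0 0 -1" --pt "0 0 0 3 0 0 -1" --pt "0 0 0 3 0 0 -1"

```text
clock: 15.8
position: [478.8, 139.7, 26.6]
ee_rot: [0.994, -0.109, -0.003, 0.001]
contact_force: [-12.4, 6.3, 6.3]
gripper_width: 0.2
grasp_force: 7.2
```

S3 is home: it stopped hard at 12 N after sliding about 20 mm. I'll back off, part-open the fingers, and find where the tips really are from the pad separation in the wrist image.

Request:
carry_out --pt "0 0 0 -45 0 0 -1" --pt "0 0 0 -45 0 0 0.2" --pt "0 0 0 -45 0 0 0.2" --pt "0 0 0 -45 0 0 0.2" --pt "0 0 0 -45 0 0 0.2"

```text
clock: 16.42
position: [438.7, 149.2, 26.9]
ee_rot: [0.994, -0.109, 0.0, -0.0]
contact_force: [-0.0, -0.1, 0.4]
gripper_width: 51.4
grasp_force: 0.0
```

```bash
python3 - <<'E'
from h import *
g=get_image("wrist");im=g["color"];s=read_state();np.save("w3.npy",g,allow_pickle=True)
print(s["position"],s["gripper_width"],s["contact_force"].round(1))
T=R.from_quat(s["ee_rot"]);w=s["gripper_width"]/2
c=cv2.resize(im[60:420,120:440],None,fx=1.66,fy=1.66)
for z in (14,0,-14,-28):
    for y in (-w,w): 
        p=proj(g,s["position"]+T.apply([0,y,z]));print(z,p.round(1));cv2.circle(c,tuple(((p-[120,60])*1.66).astype(int)),2,(0,255,0),-1)
cv2.imwrite("pics/w3.png",c)
E
```

```text
[438.53429319 149.14502397  26.81269379] 51.07581980862075 [-0.8 -0.2 -0.5]
14 [230.6 250.6]
14 [324.6 250.6]
0 [227.3 262.1]
0 [327.9 262.1]
-14 [223.6 275.3]
-14 [331.7 275.2]
-28 [219.2 290.6]
-28 [336.1 290.5]
```

View pics/w3.png

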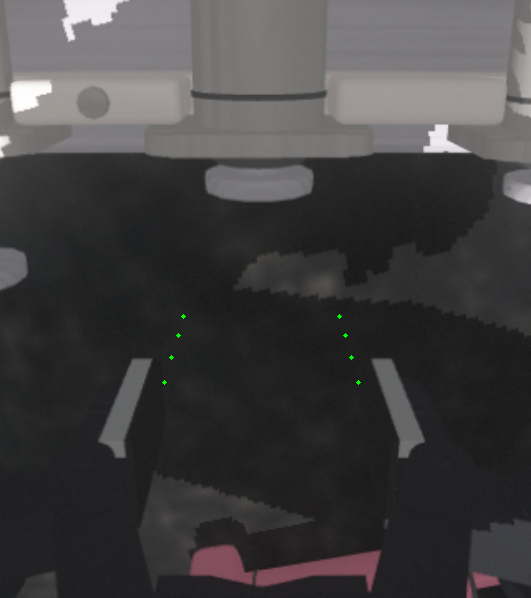

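The wrist crop shows the pad tips at (152,359) and (373,359). The separation puts them about 34 mm behind the stated TCP at a 51 mm opening. I'll confirm that with a gentle touch on the bare table.

Request:
carry_out --pt "0 0 0 0 0 20 0.2" --pt "0 0 0 0 0 40 0.2" --pt "0 0 0 0 0 44 0.2" --pt "0 0 0 0 0 44 0.2"

```text
clock: 16.98
position: [438.2, 149.2, -17.1]
ee_rot: [0.994, -0.109, 0.0, 0.0]
contact_force: [0.1, 0.2, 0.1]
gripper_width: 51.2
grasp_force: 0.0
```

Request:
carry_out --pt "0 0 0 0 0 2 0.2" --pt "0 0 0 0 0 4 0.2" --pt "0 0 0 0 0 4 0.2"

```text
clock: 17.35
position: [438.0, 149.2, -21.0]
ee_rot: [0.994, -0.109, 0.0, -0.0]
contact_force: [-1.5, 0.4, 0.1]
gripper_width: 51.3
grasp_force: 0.0
```

Request:
carry_out --pt "0 0 0 0 0 2 0.2" --pt "0 0 0 0 0 2 0.2"

```text
clock: 17.6
position: [437.8, 149.1, -23.2]
ee_rot: [0.994, -0.109, -0.0, 0.0]
contact_force: [0.7, -0.4, 0.5]
gripper_width: 51.1
grasp_force: 0.0
```

Request:
carry_out --pt "0 0 0 0 0 2 0.2" --pt "0 0 0 0 0 2 0.2"

```text
clock: 17.85
position: [437.8, 149.1, -25.3]
ee_rot: [0.994, -0.109, -0.0, 0.0]
contact_force: [0.2, -0.4, -0.2]
gripper_width: 51.5
grasp_force: 0.0
```

Request:
carry_out --pt "0 0 0 0 0 2 0.2" --pt "0 0 0 0 0 3 0.2"

```text
clock: 18.1
position: [437.9, 149.1, -28.3]
ee_rot: [0.994, -0.109, -0.0, 0.0]
contact_force: [-0.5, 0.8, 0.2]
gripper_width: 51.0
grasp_force: 0.0
```

Request:
carry_out --pt "0 0 0 0 0 2 0.2" --pt "0 0 0 0 0 2 0.2"

```text
clock: 18.35
position: [438.0, 149.2, -28.8]
ee_rot: [0.994, -0.108, 0.0, 0.0]
contact_force: [-3.2, -0.2, 14.3]
gripper_width: 51.1
grasp_force: 6.8
```

Request:
carry_out --pt "0 0 0 0 0 2 0.2" --pt "0 0 0 0 0 2 0.2"

```text
clock: 18.6
position: [438.0, 149.2, -29.0]
ee_rot: [0.994, -0.108, 0.0, 0.0]
contact_force: [-8.8, -1.3, 32.0]
gripper_width: 51.5
grasp_force: 16.3
```

Request:
carry_out --pt "0 0 0 0 0 1.5 0.2" --pt "0 0 0 0 0 1.5 0.2"

```text
clock: 18.85
position: [438.0, 149.2, -29.1]
ee_rot: [0.994, -0.108, 0.001, 0.0]
contact_force: [-12.4, -1.9, 47.0]
gripper_width: 51.4
grasp_force: 23.3
```

Table contact is at TCP z = -28.6 with a 51 mm opening, so the tips sit 28.6 mm above the TCP. Now I'll lift and move over S3.

Request:
carry_out --pt "0 0 0 0 0 -60 0.2" --pt "0 0 0 0 0 -95 0.2" --pt "0 0 0 60 0 -95 0.2" --pt "0 0 0 104 0 -95 0.2" --pt "0 0 0 104 0 -95 0.2"

```text
clock: 19.48
position: [541.9, 126.2, 61.0]
ee_rot: [0.994, -0.11, 0.001, -0.0]
contact_force: [-0.7, -0.5, -0.3]
gripper_width: 51.3
grasp_force: 0.0
```

```bash
python3 - <<'E'
from h import *
yaw=-.217;u=np.array([np.cos(yaw),np.sin(yaw)]);v=np.array([-u[1],u[0]])
s=read_state();print(s["position"],s["position"][:2]@u,s["position"][:2]@v,s["contact_force"].round(1))
P=499.5*u+240.5*v;go([*P,13],yaw,s)
g=get_image("wrist");np.save("w4.npy",g,allow_pickle=True);gr=cv2.cvtColor(g["color"],cv2.COLOR_BGR2GRAY)
T=R.from_quat(s["ee_rot"])
for y in(-15,15): print(proj(g,np.array([*(P+v*y),52])).round(1))
for r in (200,225,250): print(r,gr[r,200:360:3].tolist())
E
```

```text
[541.9367509  126.21432498  60.99722033] 502.05304792849694 239.93381351849797 [-0.7 -0.5 -0.3]
[-0.001 -0.001 -0.003] [-2.6 -0.5 48. ]
[304.5 258.6]
[248.2 258.8]
200 [166, 171, 175, 174, 176, 175, 176, 175, 175, 175, 175, 175, 175, 168, 154, 164, 77, 106, 129, 132, 136, 135, 136, 139, 140, 141, 141, 140, 140, 140, 141, 140, 136, 118, 85, 121, 158, 164, 177, 178, 179, 179, 179, 180, 179, 180, 180, 181, 181, 181, 180, 180, 180, 181]
225 [140, 140, 142, 142, 143, 142, 143, 143, 144, 143, 144, 144, 144, 144, 146, 145, 131, 138, 139, 135, 143, 141, 141, 143, 145, 146, 146, 147, 147, 145, 144, 146, 145, 144, 142, 226, 251, 251, 251, 251, 250, 250, 250, 250, 251, 250, 251, 250, 250, 250, 250, 250, 250, 250]
250 [143, 145, 144, 146, 146, 146, 146, 147, 147, 148, 148, 149, 149, 149, 151, 152, 169, 206, 228, 229, 239, 244, 239, 147, 150, 149, 152, 151, 150, 151, 150, 162, 229, 220, 190, 251, 250, 235, 159, 251, 251, 235, 159, 251, 251, 233, 219, 158, 251, 231, 230, 157, 224, 245]
```

Request:
carry_out --pt "0 0 0 -2.6 -0.3 24 0.2" --pt "0 0 0 -2.6 -0.3 48 0.2" --pt "0 0 0 -2.6 -0.3 48 0.2"

```text
clock: 19.9
position: [534.3, 126.8, 11.7]
ee_rot: [0.994, -0.108, -0.002, 0.001]
contact_force: [-0.1, 0.0, -0.0]
gripper_width: 51.3
grasp_force: 0.0
```

Request:
carry_out --pt "0 0 0 0 0 0 -0.4" --pt "0 0 0 0 0 0 -0.6" --pt "0 0 0 0 0 0 -0.8" --pt "0 0 0 0 0 0 -0.8" --pt "0 0 0 0 0 0 -0.8"

```text
clock: 20.52
position: [537.3, 128.0, 14.6]
ee_rot: [0.994, -0.109, 0.001, -0.0]
contact_force: [-3.2, 2.4, 6.5]
gripper_width: 28.2
grasp_force: 59.5
```

Request:
carry_out --pt "0 0 0 0 0 -8 -0.8" --pt "0 0 0 0 0 -25 -0.8" --pt "0 0 0 0 0 -50 -0.8" --pt "0 0 0 0 0 -80 -0.8" --pt "0 0 0 0 0 -80 -0.8"

```text
clock: 21.15
position: [538.6, 128.2, 95.7]
ee_rot: [0.994, -0.109, 0.002, -0.002]
contact_force: [-0.1, -0.4, -2.9]
gripper_width: 28.1
grasp_force: 59.3
```

```bash
python3 - <<'E'
from h import *
s=read_state();print(s["position"],s["gripper_width"],s["grasp_force"],s["contact_force"].round(1))
go([508.5,-270,95],-.11,s)
t=get_image("top");print("tins etc");
E
```

```text
[538.61174389 128.158569    95.66921908] 28.126883599983564 59.33333158493042 [-0.1 -0.4 -2.9]
[-0.003 -0.005 -0.108] [ 56.6 395.3  -0.5]
tins etc
```

Request:
carry_out --pt "0 0 -0.02 4 25 0 -0.8" --pt "0 0 -0.04 10 70 0 -0.8" --pt "0 0 -0.06 17 120 0 -0.8" --pt "0 0 -0.08 24 170 0 -0.8" --pt "0 0 -0.1 31 220 0 -0.8"

```text
clock: 21.82
position: [518.2, -95.5, 91.6]
ee_rot: [0.998, -0.059, -0.002, 0.0]
contact_force: [0.2, 0.5, -1.5]
gripper_width: 28.4
grasp_force: 59.5
```

```bash
python3 - <<'E'
from h import *
s=read_state();print(s["position"],s["gripper_width"],s["grasp_force"]);go([508.5,-270,95],-.11,s)
E
```

```text
[518.18055025 -95.51816287  91.63754116] 28.358807602866168 59.45304751396179
[ 0.     0.003 -0.007] [ 10.8 174.4  -3.3]
```

Request:
carry_out --pt "0 0 -0.007 3 45 0 -0.8" --pt "0 0 -0.007 6 95 0 -0.8" --pt "0 0 -0.007 9 140 0 -0.8" --pt "0 0 -0.007 11 170 0 -0.8" --pt "0 0 -0.007 11 174 0 -0.8"

```text
clock: 22.45
position: [508.6, -269.5, 91.2]
ee_rot: [0.998, -0.057, -0.002, -0.0]
contact_force: [0.1, 0.5, -2.5]
gripper_width: 27.9
grasp_force: 59.5
```

```bash
python3 - <<'E'
from h import *
g=get_image("wrist");cv2.imwrite("pics/w5.png",g["color"]);s=read_state();print(s["position"],s["gripper_width"],s["grasp_force"]);go([508.5,-270,-12],-.11,s)
E
```

```text
[ 508.70221167 -268.84941234   91.41891989] 27.91003415400851 59.54178750514984
[-0.001  0.004 -0.003] [  0.3   1.2 103.4]
```

View pics/w5.png

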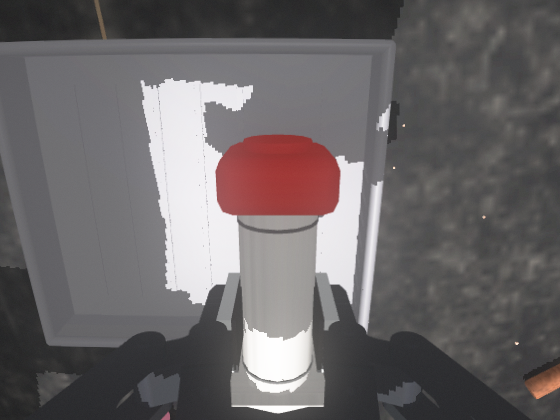

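The wrist view shows the sampler held level over the tray. The tray's rim corners are at (393,43) far right and (50,345) near left.

```bash
python3 - <<'E'
from h import *
g=get_image("wrist");s=read_state()
C=[onz(g,p,40) for p in ((393,43),(50,345),(0,44))]
for c in C: print(c.round(1))
m=(C[0]+C[1])[:2]/2;print("centre",m, "yaw",np.arctan2(*(C[2]-C[0])[[0,1]]*[-1,1]))
t=np.array([np.cos(-.11),np.sin(-.11)]);y=np.array([-t[1],t[0]])
d=s["position"][:2]-m;print("tcp in tray",d@t,d@y)
E
```

```text
[ 608.5 -344.3   40. ]
[433.5 -90.1  40. ]
[ 635.4 -125.4   40. ]
centre [ 520.98748886 -217.24531233] yaw -0.12227300487618077
tcp in tray -6.303238230356026 -51.78839789692123
```

Request:
carry_out --pt "0 0 0 0 0 25 -0.8" --pt "0 0 0 0 0 55 -0.8" --pt "0 0 0 0 0 80 -0.8" --pt "0 0 0 0 0 95 -0.8" --pt "0 0 0 0 0 100 -0.8"

```text
clock: 23.18
position: [509.9, -267.3, -7.5]
ee_rot: [0.998, -0.055, -0.001, -0.0]
contact_force: [-0.5, -0.6, -3.1]
gripper_width: 28.0
grasp_force: 59.5
```

Request:
carry_out --pt "0 0 0 0 0 1 -0.8" --pt "0 0 0 0 0 2 -0.8" --pt "0 0 0 0 0 2 -0.8"

```text
clock: 23.55
position: [510.6, -268.2, -8.0]
ee_rot: [0.998, -0.055, 0.001, 0.0]
contact_force: [-0.1, 0.0, -1.1]
gripper_width: 27.9
grasp_force: 59.5
```

Request:
carry_out --pt "0 0 0 0 0 1 -0.8" --pt "0 0 0 0 0 1 -0.8"

```text
clock: 23.8
position: [510.2, -268.1, -9.5]
ee_rot: [0.998, -0.055, 0.0, 0.0]
contact_force: [1.0, 0.8, -1.9]
gripper_width: 28.0
grasp_force: 59.5
```

Request:
carry_out --pt "0 0 0 0 0 1 -0.8" --pt "0 0 0 0 0 2 -0.8" --pt "0 0 0 0 0 2 -0.8"

```text
clock: 24.18
position: [510.1, -268.0, -11.8]
ee_rot: [0.998, -0.055, -0.0, -0.0]
contact_force: [-0.4, 0.1, -2.3]
gripper_width: 28.1
grasp_force: 59.5
```

Request:
carry_out --pt "0 0 0 0 0 1 -0.8" --pt "0 0 0 0 0 1 -0.8"

```text
clock: 24.42
position: [510.1, -268.0, -12.7]
ee_rot: [0.998, -0.055, -0.0, -0.0]
contact_force: [0.4, -0.5, -2.4]
gripper_width: 28.3
grasp_force: 59.5
```

Request:
carry_out --pt "0 0 0 0 0 1 -0.8" --pt "0 0 0 0 0 1 -0.8"

```text
clock: 24.68
position: [510.3, -268.1, -13.3]
ee_rot: [0.998, -0.055, 0.0, 0.0]
contact_force: [-0.6, -0.0, 1.3]
gripper_width: 28.3
grasp_force: 60.0
```

Request:
carry_out --pt "0 0 0 0 0 1 -0.8" --pt "0 0 0 0 0 1 -0.3" --pt "0 0 0 0 0 0.5 0" --pt "0 0 0 0 0 0 0.2" --pt "0 0 0 0 0 0 0.2"

```text
clock: 25.3
position: [510.3, -268.1, -13.8]
ee_rot: [0.998, -0.055, 0.0, 0.0]
contact_force: [0.7, 0.0, -0.0]
gripper_width: 51.0
grasp_force: 0.0
```

Request:
carry_out --pt "0 0 0 0 0 0 0.2" --pt "0 0 0 0 0 -15 0.2" --pt "0 0 0 0 0 -50 0.2" --pt "0 0 0 0 0 -90 0.2" --pt "0 0 0 0 0 -90 0.2"

```text
clock: 25.92
position: [513.1, -268.9, 81.1]
ee_rot: [0.998, -0.055, 0.005, 0.001]
contact_force: [-1.2, 0.4, -0.1]
gripper_width: 51.3
grasp_force: 0.0
```

```bash
python3 - <<'E'
from h import *
g=get_image("wrist");s=read_state();print(s["position"],s["gripper_width"],s["contact_force"].round(1))
h=cv2.cvtColor(g["color"],cv2.COLOR_BGR2HSV);m=((h[...,0]<12)|(h[...,0]>168))&(h[...,1]>110)&(h[...,2]>60)
for c,b in blobs(m,500): print(c,b, onz(g,(b[0]+b[2]/2,b[1]+5),44))
yaw=-.217;u=np.array([np.cos(yaw),np.sin(yaw)]);v=np.array([-u[1],u[0]])
go([*(499.5*u+168.5*v),s["position"][2]],yaw,s)
E
```

```text
[ 511.43269364 -268.29593717   78.92669943] 51.37166811917634 [-0.4 -0.2  0. ]
[276.29847495 145.24509804] [ 242  122   70   45 2754] [ 576.36348565 -275.7574483    44.        ]
[547.45392491 398.98976109] [531 382  29  33 586] [ 370.91189158 -452.04747768   44.        ]
[ 0.    -0.005  0.106] [-2.340e+01 -3.247e+02 -3.000e-01]
```

Request:
carry_out --pt "0 0 0.03 -4 -50 0 0.2" --pt "0 0 0.05 -8 -105 0 0.2" --pt "0 0 0.07 -12 -160 0 0.2" --pt "0 0 0.09 -16 -215 0 0.2" --pt "0 0 0.106 -20 -270 0 0.2"

```text
clock: 26.6
position: [519.3, 4.1, 75.7]
ee_rot: [0.994, -0.109, -0.001, 0.0]
contact_force: [1.7, 0.1, 0.3]
gripper_width: 51.1
grasp_force: 0.0
```

Request:
carry_out --pt "0 0 0 3 -35 0 0.2" --pt "0 0 0 3 -50 0 0.2" --pt "0 0 0 3 -54 0 0.2" --pt "0 0 0 3 -54 0 0.2"

```text
clock: 27.1
position: [534.2, 53.7, 76.0]
ee_rot: [0.994, -0.109, -0.001, 0.0]
contact_force: [0.1, 0.3, -0.1]
gripper_width: 51.2
grasp_force: 0.0
```

```bash
python3 - <<'E'
from h import *
yaw=-.217;u=np.array([np.cos(yaw),np.sin(yaw)]);v=np.array([-u[1],u[0]])
s=read_state();print(s["position"],s["position"][:2]@u,s["position"][:2]@v,s["clock"])
P=499.5*u+168.5*v;go([*P,13],yaw,s)
g=get_image("wrist");gr=cv2.cvtColor(g["color"],cv2.COLOR_BGR2GRAY);cv2.imwrite("pics/w6.png",g["color"])
for y in(-15,15): print(proj(g,np.array([*(P+v*y),52])).round(1),proj(g,np.array([*(P+30*u+v*y),52])).round(1))
h=cv2.cvtColor(g["color"],cv2.COLOR_BGR2HSV);m=((h[...,0]<12)|(h[...,0]>168))&(h[...,1]>110)&(h[...,2]>60)
for c,b in blobs(m,500): print(c,b)
for p in (-20,20): print(proj(g,np.array([*(P+40*u+v*p),72])).round(1),proj(g,np.array([*(P+62*u+v*p),72])).round(1))
E
```

```text
[534.16839292  53.73198115  75.97484646] 510.0723931621858 167.4788091740886 27.1
[ 0.001  0.001 -0.001] [-10.5  -1.1  63. ]
[301.5 259.8] [302.7 210.6]
[249.7 259.9] [248.2 210.6]
[ 27.23272467 172.59899749] [   0  147   63   54 2793]
[274.58754166 175.41732889] [ 235  147   81   55 3901]
[315.9 204.1] [317.4 159.6]
[234.5 204.2] [232.8 159.7]
```

View pics/w6.png

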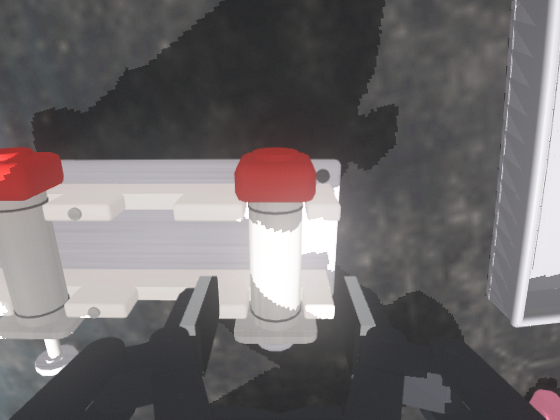

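The wrist view shows S4 centred between the open fingers (tube at columns 249–302), with its plunger home. S1 and S2 remain in place. I'll grasp it now.

Request:
carry_out --pt "0 0 0 -10 -1 0 0.2" --pt "0 0 0 -10 -1 30 0.2" --pt "0 0 0 -10 -1 62 0.2" --pt "0 0 0 -10 -1 62 0.2"

```text
clock: 27.65
position: [522.6, 56.4, 12.6]
ee_rot: [0.994, -0.109, -0.003, 0.001]
contact_force: [-0.1, 0.6, 0.4]
gripper_width: 51.3
grasp_force: 0.0
```

Request:
carry_out --pt "0 0 0 0 0 0 -0.4" --pt "0 0 0 0 0 0 -0.6" --pt "0 0 0 0 0 0 -0.8" --pt "0 0 0 0 0 0 -0.8" --pt "0 0 0 0 0 0 -0.8"

```text
clock: 28.28
position: [526.1, 57.9, 15.9]
ee_rot: [0.994, -0.108, 0.001, -0.0]
contact_force: [-1.6, 0.1, 7.1]
gripper_width: 28.3
grasp_force: 59.5
```

Request:
carry_out --pt "0 0 0 0 0 -8 -0.8" --pt "0 0 0 0 0 -25 -0.8" --pt "0 0 0 0 0 -50 -0.8" --pt "0 0 0 0 0 -80 -0.8" --pt "0 0 0 0 0 -80 -0.8"

```text
clock: 28.9
position: [526.6, 58.4, 96.5]
ee_rot: [0.994, -0.108, 0.002, -0.001]
contact_force: [0.7, -0.1, -3.1]
gripper_width: 28.2
grasp_force: 59.4
```

```bash
python3 - <<'E'
from h import *
s=read_state();print(s["position"],s["gripper_width"],s["contact_force"].round(1))
go([521.5,-168,95],-.115,s)
E
```

```text
[526.63477648  58.42452276  96.53420927] 28.153073046461788 [ 0.7 -0.1 -3.1]
[-0.003 -0.005 -0.102] [ 43.6 222.2   1. ]
```

Request:
carry_out --pt "0 0 -0.02 6 30 0 -0.8" --pt "0 0 -0.04 16 80 0 -0.8" --pt "0 0 -0.06 26 130 0 -0.8" --pt "0 0 -0.08 36 180 0 -0.8" --pt "0 0 -0.102 43 215 0 -0.8"

```text
clock: 29.52
position: [519.3, -163.1, 92.6]
ee_rot: [0.998, -0.058, -0.002, -0.0]
contact_force: [0.4, -0.1, -2.5]
gripper_width: 27.9
grasp_force: 59.6
```

Request:
carry_out --pt "0 0 0 1 7 0 -0.8" --pt "0 0 0 1 7 0 -0.8" --pt "0 0 0 1 7 0 -0.8"

```text
clock: 29.9
position: [520.9, -167.5, 93.9]
ee_rot: [0.998, -0.057, -0.0, -0.0]
contact_force: [-0.8, -0.4, -2.4]
gripper_width: 28.1
grasp_force: 59.6
```

```bash
python3 - <<'E'
from h import *
s=read_state();print(s["position"],s["gripper_width"],s["contact_force"].round(1))
go([521.5,-168,-8],-.115,s)
t=np.array([np.cos(-.115),np.sin(-.115)]);y=np.array([-t[1],t[0]]);d=s["position"][:2]-[520,-218.5];print(d@t,d@y)
E
```

```text
[ 520.93584313 -167.52946614   93.92401644] 28.077098812908464 [-0.8 -0.4 -2.4]
[-0.     0.001  0.001] [  0.7   0.4 101.9]
-4.919038280488005 50.74124739170287
```

Axis height in the grasp is TCP + 36, so floor contact should come at TCP z of about -12.

Request:
carry_out --pt "0 0 0 0 0 25 -0.8" --pt "0 0 0 0 0 55 -0.8" --pt "0 0 0 0 0 80 -0.8" --pt "0 0 0 0 0 95 -0.8" --pt "0 0 0 0 0 101 -0.8"

```text
clock: 30.52
position: [521.1, -167.9, -7.2]
ee_rot: [0.998, -0.057, -0.0, 0.0]
contact_force: [-0.6, 0.1, -1.4]
gripper_width: 28.3
grasp_force: 59.6
```

Request:
carry_out --pt "0 0 0 0 0 1 -0.8" --pt "0 0 0 0 0 2 -0.8" --pt "0 0 0 0 0 2 -0.8"

```text
clock: 30.9
position: [521.6, -168.6, -8.0]
ee_rot: [0.998, -0.057, 0.001, 0.0]
contact_force: [0.1, 0.1, -1.7]
gripper_width: 28.0
grasp_force: 59.6
```

Request:
carry_out --pt "0 0 0 0 0 1 -0.8" --pt "0 0 0 0 0 2 -0.8" --pt "0 0 0 0 0 2 -0.8"

```text
clock: 31.28
position: [521.1, -168.6, -10.7]
ee_rot: [0.998, -0.057, -0.0, 0.0]
contact_force: [-0.1, 0.1, -1.8]
gripper_width: 27.8
grasp_force: 59.6
```

Request:
carry_out --pt "0 0 0 0 0 1 -0.8" --pt "0 0 0 0 0 1 -0.8"

```text
clock: 31.52
position: [521.2, -168.6, -11.6]
ee_rot: [0.998, -0.057, 0.0, 0.0]
contact_force: [0.0, -0.3, -1.2]
gripper_width: 28.1
grasp_force: 59.8
```

Request:
carry_out --pt "0 0 0 0 0 1 -0.8" --pt "0 0 0 0 0 1 -0.8"

```text
clock: 31.78
position: [521.2, -168.6, -11.8]
ee_rot: [0.998, -0.057, 0.0, 0.0]
contact_force: [-3.1, -0.1, 3.9]
gripper_width: 27.9
grasp_force: 60.5
```

Request:
carry_out --pt "0 0 0 0 0 0.5 -0.8" --pt "0 0 0 0 0 0.5 -0.8"

```text
clock: 32.02
position: [521.2, -168.7, -11.9]
ee_rot: [0.998, -0.057, 0.0, 0.0]
contact_force: [-4.4, 0.8, 8.4]
gripper_width: 27.9
grasp_force: 60.9
```

It's on the floor. Releasing and lifting away.

Request:
carry_out --pt "0 0 0 0 0 0 -0.3" --pt "0 0 0 0 0 -0.5 0" --pt "0 0 0 0 0 -1 0.2" --pt "0 0 0 0 0 -1 0.2" --pt "0 0 0 0 0 -1 0.2"

```text
clock: 32.65
position: [521.1, -168.5, -12.3]
ee_rot: [0.998, -0.057, -0.0, -0.0]
contact_force: [-0.1, -0.3, -0.7]
gripper_width: 51.5
grasp_force: 0.0
```

Request:
carry_out --pt "0 0 0 0 0 -15 0.2" --pt "0 0 0 0 0 -50 0.2" --pt "0 0 0 0 0 -110 0.2" --pt "0 0 0 0 0 -170 0.2" --pt "0 0 0 0 0 -200 0.2"

```text
clock: 33.28
position: [522.6, -168.9, 193.2]
ee_rot: [0.998, -0.057, 0.004, 0.0]
contact_force: [0.5, -0.5, -0.8]
gripper_width: 51.3
grasp_force: 0.0
```

Request:
carry_out --pt "0 0 0 -60 0 0 0.2" --pt "0 0 0 -60 0 0 0.2" --pt "0 0 0 -60 0 0 0.2"

```text
clock: 33.65
position: [462.0, -161.8, 189.2]
ee_rot: [0.998, -0.057, 0.001, 0.0]
contact_force: [-0.0, -0.2, 0.1]
gripper_width: 51.3
grasp_force: 0.0
```

```bash
python3 - <<'E'
from h import *
g=get_image("scene");print(read_state()["position"],read_state()["contact_force"].round(1))
cv2.imwrite("pics/s9.png",cv2.resize(g["color"][130:410,180:480],(800,600)[:1]+(600,)))
E
```

```text
[ 462.50987141 -161.81016515  188.9124957 ] [ 1.  -0.  -0.2]
```

View pics/s9.png

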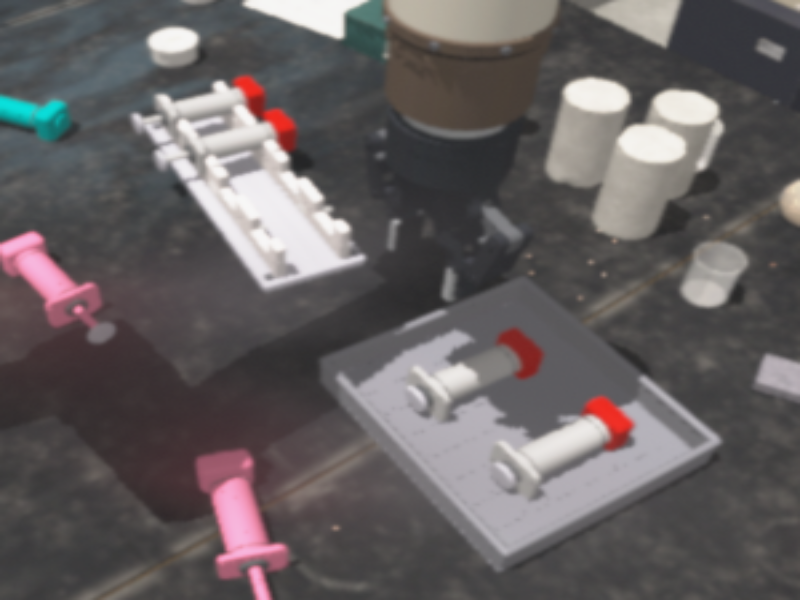

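The final view shows both empty samplers flat in the tray, at (475,375) and (560,450), with plungers home. The two loaded ones are still in the rack with their plungers out, and nothing else looks disturbed.

```bash
python3 -c "
from bench import *
print(job_done())"
```

```text
the job is handed in; nothing more can be done
None
```

The job is handed in: the two empty samplers lie flat in the wash tray with plungers home, and the two loaded ones are still in the rack with plungers out; the hand-in gave no verdict.

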